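Set the stock tags on the fume-hood supply bins

TASK

Set the hinged stock tags in front of the four supply bins to match what is in the bins: push tags over gently with a fingertip so that the tag of each full bin leans fully back towards its bin with the disc face up, and the tag of the bin that is down to its last piece leans fully forward, away from its bin, with the bar face up. Some tags may already be right. Only push the tags: do not grip or lift anything, and leave the bins and the other things on the bench where they are.

Things in the scene. Friction and masses are not known exactly. Their poses are not given: they have to be found in the camera images.
- board: Flat wooden board fixed to the bench, 80 x 460 x 12 mm thick; carries four tag holders in a row along its length, 110 mm apart. Origin: centre of its underside, below the hinge line. Its y axis runs along its length and the hinge line, its x axis points from the tags to the bins (away from the robot).
- holder_1: Fixed steel holder of tag 1 (numbers say nothing of the order in the row), foot 36 x 74 x 4 mm, side cheeks 23 mm high. Origin: centre of its underside, 12 mm above the bench. x axis towards its bin, y along the hinge axis, which lies 18 mm above the origin. Its bin is the one straight ahead on its +x side, front wall about 110 mm from the hinge.
- tag_1 (a joint): Lean of tag 1, an aluminium flap in holder_1, 60 mm wide, 65 mm from hinge to free edge, 3 mm thick, about 50 g. 0 upright; +0.6 rad at its stop towards the bin, disc face up (full); -0.6 at its stop towards the robot, bar face up (reorder). At a stop the free edge is 37 mm to the side of the hinge, 84 mm above the bench. Swings easily, falls to a stop once 0.2 past upright.
- holder_2: Fixed steel holder of tag 2 (numbers say nothing of the order in the row), foot 36 x 74 x 4 mm, side cheeks 23 mm high. Origin: centre of its underside, 12 mm above the bench. x axis towards its bin, y along the hinge axis, which lies 18 mm above the origin. Its bin is the one straight ahead on its +x side, front wall about 110 mm from the hinge.
- tag_2 (a joint): Lean of tag 2, an aluminium flap in holder_2, 60 mm wide, 65 mm from hinge to free edge, 3 mm thick, about 50 g. 0 upright; +0.6 rad at its stop towards the bin, disc face up (full); -0.6 at its stop towards the robot, bar face up (reorder). At a stop the free edge is 37 mm to the side of the hinge, 84 mm above the bench. Swings easily, falls to a stop once 0.2 past upright.
- holder_3: Fixed steel holder of tag 3 (numbers say nothing of the order in the row), foot 36 x 74 x 4 mm, side cheeks 23 mm high. Origin: centre of its underside, 12 mm above the bench. x axis towards its bin, y along the hinge axis, which lies 18 mm above the origin. Its bin is the one straight ahead on its +x side, front wall about 110 mm from the hinge.
- tag_3 (a joint): Lean of tag 3, an aluminium flap in holder_3, 60 mm wide, 65 mm from hinge to free edge, 3 mm thick, about 50 g. 0 upright; +0.6 rad at its stop towards the bin, disc face up (full); -0.6 at its stop towards the robot, bar face up (reorder). At a stop the free edge is 37 mm to the side of the hinge, 84 mm above the bench. Swings easily, falls to a stop once 0.2 past upright.
- holder_4: Fixed steel holder of tag 4 (numbers say nothing of the order in the row), foot 36 x 74 x 4 mm, side cheeks 23 mm high. Origin: centre of its underside, 12 mm above the bench. x axis towards its bin, y along the hinge axis, which lies 18 mm above the origin. Its bin is the one straight ahead on its +x side, front wall about 110 mm from the hinge.
- tag_4 (a joint): Lean of tag 4, an aluminium flap in holder_4, 60 mm wide, 65 mm from hinge to free edge, 3 mm thick, about 50 g. 0 upright; +0.6 rad at its stop towards the bin, disc face up (full); -0.6 at its stop towards the robot, bar face up (reorder). At a stop the free edge is 37 mm to the side of the hinge, 84 mm above the bench. Swings easily, falls to a stop once 0.2 past upright.
- bin_vials: FULL bin, packed with amber vials with white caps: grey open plastic bin standing loose behind the tag board, 90 (x) x 84 (y) x 60 mm high, wall 3 mm, small label lip on the side facing the tags. Origin: centre of its underside.
- bin_stoppers: FULL bin, heaped with white stoppers: grey open plastic bin standing loose behind the tag board, 90 (x) x 84 (y) x 60 mm high, wall 3 mm, small label lip on the side facing the tags. Origin: centre of its underside.
- bin_low: Used-up bin, empty apart from one last white stopper lying on its floor, due for reorder: grey open plastic bin standing loose behind the tag board, 90 (x) x 84 (y) x 60 mm high, wall 3 mm, small label lip on the side facing the tags. Origin: centre of its underside.
- bin_corks: FULL bin, heaped with brown corks: grey open plastic bin standing loose behind the tag board, 90 (x) x 84 (y) x 60 mm high, wall 3 mm, small label lip on the side facing the tags. Origin: centre of its underside.
- amber_bottle: Bystander: amber glass bottle, black cap, 68 mm diameter, 135 mm high, near the left end of the bin row. Origin: underside, centre.
- brown_bottle: Bystander: dark brown bottle, red cap, 64 mm diameter, 130 mm high, near the right end of the bin row. Origin: underside, centre.
- beaker: Bystander: small glass beaker, 64 mm diameter, 75 mm high, off the left end of the board. Origin: underside, centre.
- stopper: Bystander: white stopper, 26 mm diameter, 40 mm high, standing on the bench on the robot's side of the board. Origin: underside, centre.
- joint_clip: Bystander: small U-shaped plastic clip, 30 x 30 x 12 mm, flat on the bench on the robot's side of the board. Origin: underside, centre.
- spatula: Bystander: flat steel lab spatula, 170 mm long, 14 mm wide, 4 mm thick, lying on the bench on the robot's side of the board. Origin: underside, centre.
- vial: Bystander: amber vial with white cap, 22 mm diameter, 56 mm high, standing at the right end of the board. Origin: underside, centre.
Mind the look-alikes: they are no part of the job. Leave any green or yellow look-alike of the bin_corks alone.

How it is judged:
At the end, for the whole second after the job is handed in: All four tags at rest against the correct stop (lean over 0.5 rad of 0.6): towards the bin (+) where the bin straight behind is full, towards the robot (-) where it holds only its last piece ((((y of bin_vials in the frame of holder_1 between -0.05 and 0.05 m or y of bin_stoppers in the frame of holder_1 between -0.05 and 0.05 m or y of bin_corks in the frame of holder_1 between -0.05 and 0.05 m) and value of joint tag_1 above 0.5 rad) or (y of bin_low in the frame of holder_1 between -0.05 and 0.05 m and value of joint tag_1 below -0.5 rad)) and velocity of joint tag_1 between -0.2 and 0.2 rad/s and (((y of bin_vials in the frame of holder_2 between -0.05 and 0.05 m or y of bin_stoppers in the frame of holder_2 between -0.05 and 0.05 m or y of bin_corks in the frame of holder_2 between -0.05 and 0.05 m) and value of joint tag_2 above 0.5 rad) or (y of bin_low in the frame of holder_2 between -0.05 and 0.05 m and value of joint tag_2 below -0.5 rad)) and velocity of joint tag_2 between -0.2 and 0.2 rad/s and (((y of bin_vials in the frame of holder_3 between -0.05 and 0.05 m or y of bin_stoppers in the frame of holder_3 between -0.05 and 0.05 m or y of bin_corks in the frame of holder_3 between -0.05 and 0.05 m) and value of joint tag_3 above 0.5 rad) or (y of bin_low in the frame of holder_3 between -0.05 and 0.05 m and value of joint tag_3 below -0.5 rad)) and velocity of joint tag_3 between -0.2 and 0.2 rad/s and (((y of bin_vials in the frame of holder_4 between -0.05 and 0.05 m or y of bin_stoppers in the frame of holder_4 between -0.05 and 0.05 m or y of bin_corks in the frame of holder_4 between -0.05 and 0.05 m) and value of joint tag_4 above 0.5 rad) or (y of bin_low in the frame of holder_4 between -0.05 and 0.05 m and value of joint tag_4 below -0.5 rad)) and velocity of joint tag_4 between -0.2 and 0.2 rad/s); the robot touches nothing.
It fails at once if a bin is lifted, tipped or pushed out of its place (over 25 mm) (distance of any of bin_vials, bin_stoppers, bin_corks, bin_low from where it was at the start of the episode above 0.025 m or height (world z) of any of bin_vials, bin_stoppers, bin_corks, bin_low above 0.012 m or angle between any of bin_vials, bin_stoppers, bin_corks, bin_low's own z axis and vertical above 0.25 rad).
It fails at once if a bystander is lifted (over 15 mm), shoved away (over 30 mm) or knocked over (distance of any of amber_bottle, brown_bottle, beaker, stopper, joint_clip, spatula, vial from where it was at the start of the episode above 0.03 m or height (world z) of any of amber_bottle, brown_bottle, beaker, stopper, joint_clip, spatula, vial above 0.015 m or angle between any of amber_bottle, brown_bottle, beaker, stopper, vial's own z axis and vertical above 0.5 rad).
It fails at once if a tag or its holder is struck or pressed with more than 25 N (contact force between any of the fingers, the arm and holder_1 above 25 N or contact force between any of the fingers, the arm and holder_2 above 25 N or contact force between any of the fingers, the arm and holder_3 above 25 N or contact force between any of the fingers, the arm and holder_4 above 25 N).
It also fails if it takes over 61 s, if anything falls off the work surface, if the arm or the gripper's body presses on something with over 40 N, if the wrist force passes 120 N, or if a joint passes its speed limit or range.

ROBOT

A 7-joint arm with a two-finger parallel gripper is mounted at the origin on the work surface. World frame = base frame: x ahead of the robot, y to its left, z up, the work surface at z = 0. Lengths are in m, angles in rad, forces in N, time in s.
With the tool pointing down it reaches from about 0.4 to 0.925 m from the base axis. Payload 4.1 kg.
Tool frame: the origin (TCP) lies midway between the tips of the shut fingers; the grasp point (between the pads) lies 19 mm behind it; z points along the fingers, y is the line along which they close (so a half turn about z gives the same grasp; the last joint's range is limited). The gripper opens to 85 mm and grips with 20 to 120 N. Pads are 22 mm wide; open, the fingers measure 114 mm over their backs; the gripper's body (76 mm by 85 mm) begins 54 mm behind the grasp point. The pads swing forward as they close: fully open they stand 13 mm farther back than shut.
Start: joints at [1.237, 0.398, 0.045, 1.537, -0.019, 1.207, -0.051], TCP at [0.151, -0.632, 0.231] pointing down, gripper open.
Joint ranges: [-2.82, 2.82], [-0.49, 2.23], [-1.37, 1.46], [0, 2.46], [-1.36, 4.5], [0.23, 2], [-2.94, 2.94]. Speed limits (rad/s): [2.57, 2.57, 3.14, 3.14, 3.14, 3.14, 3.14].

INTERFACE

Orientations are given as a rotation vector (axis times angle).
In Python, from station import robot gives the robot as it stands.
- The arm moves only by the tool arm_command, never from a script. Its argument "plan" is a list of rows, each an object of numbers: "tx", "ty", "tz": the shift along the tool's x, y, z in mm; "roll": the turn about the tool's z in degrees; "fingers": the opening, from 0 (shut) to 1 (fully open). A call has 1 to 12 rows; each row shifts and turns the commanded pose from where the row before left it, along the tool's axes as they then stand; what a row does not reach is not made up. A row lasts 1/12 s, in which the tool goes at most 41.7 mm and 7.16 degrees, less where a joint would pass 70% of its speed; a pose out of reach is approached as far as the arm can. A call with a gripper value outside its range is refused whole. The fingers move at their own pace and stop on an object; "grip_force" is the grip in N (left out, the last holds). Time passes only in rows, so rows that do not move let the fingers close. It gives the time, the measured TCP pose, the force, the opening and the grip force at its end, in the units of the state.
- robot.get_obs(): the state, without advancing time (a new reading comes with each control period).
- robot.snapshot(name): name is "scene" or "side" or "wrist"; returns a dict with "color" (420x560x3 uint8, blue, green, red), "fx", "fy", "cx", "cy" (pixels), "xyz" and "orientation" of the camera in the world. Camera axes: x right, y down, z forward; pixel columns grow to the right and rows downward; lengths in m; the calibration is good to about 2 mm. The wrist camera is an equidistant fisheye: a pixel r from the principal point sees the ray r / f radians off the axis. A picture is of the moment at which its call begins. There is no depth.
- robot.close_job(): hands the job in; it is judged then, once.
The state is a dict: "t": time; "joints": joint angles; "qvel": joint speeds; "tau": joint torques, N m; "tool_pos": TCP position; "orientation": TCP orientation; "contact_force": force on the tool from outside, world axes, zero at the start; "ft_torque": the same for the moment, N m; "opening": finger opening in m; "grip_force": force on a finger pad.
Only numpy, scipy, OpenCV 4.12 (cv2) and the standard library are available. Lean on these libraries where they do the work, as an engineer would, in place of code of your own. Each camera call takes 0.05 s, during which the arm holds its last target. There are 200 camera calls.

## Working session

There is one attempt and no reset: what is moved stays moved. The work goes in short steps, Python scripts to look and compute and a tool call to move; the robot and the scene stay as the last step left them, time stands still between calls to the robot, and variables do not carry over. Pictures are saved under pics/ and viewed, at most 10 in all, crops included, and the job is handed in when it is done.

Besides the shell and the picture viewer there is one more tool, called after ">>>" as name(argument=value, ...), one argument or row to a line, values as JSON. arm_command: Moves the arm, as the interface text tells. Its arguments: {"type":"object","properties":{"plan":{"type":"array"},"grip_force":{"type":"number"}},"required":["plan"]}

```bash
mkdir -p pics
cat > h.py <<'E'
import cv2,numpy as np
from scipy.spatial.transform import Rotation as R
from station import robot
def snap(n,f=None):
    s=robot.snapshot(n)
    if f: cv2.imwrite('pics/'+f,s['color'])
    return s
def rot(s): 
    o=np.array(s['orientation'],float)
    return R.from_rotvec(o).as_matrix() if o.size==3 else o
def plane(s,u,v,z):
    d=rot(s)@np.array([(u-s['cx'])/s['fx'],(v-s['cy'])/s['fy'],1]); p=np.array(s['xyz']); return p+d*(z-p[2])/d[2]
def proj(s,P):
    c=rot(s).T@(np.array(P)-np.array(s['xyz'])); return c[0]/c[2]*s['fx']+s['cx'],c[1]/c[2]*s['fy']+s['cy']
E
python3 - <<'E'
from h import *
a=snap('scene','a.png');b=snap('side','b.png')
for s in(a,b):print({k:v for k,v in s.items() if k!='color'})
print(robot.get_obs())
cv2.imwrite('pics/ab.png',cv2.resize(np.vstack([a['color'],b['color']]),None,fx=.7,fy=.7))
E
```

```text
{'fx': 481.00410549582836, 'fy': 481.00410549582836, 'cx': 279.9790782291438, 'cy': 209.77695851301718, 'xyz': array([1.40773329, 0.24379174, 0.79490017]), 'orientation': array([-1.48186511, -1.98246736,  0.90161597])}
{'fx': 485.4870254973081, 'fy': 485.4870254973081, 'cx': 282.1503477285637, 'cy': 200.87329480247797, 'xyz': array([0.18960806, 0.76388906, 0.67376144]), 'orientation': array([-0.64758875,  2.54819375, -1.30812824])}
{'t': 0.1, 'joints': array([ 1.23699348,  0.39909778,  0.04505247,  1.53776099, -0.01872057,
        1.20689203, -0.05071237]), 'qvel': array([ 0.00111176, -0.00131003,  0.00121925, -0.00193154,  0.00188649,
       -0.00094382, -0.00138468]), 'tau': array([ 4.18161668e-03, -4.76269305e+01,  1.37045816e+00, -2.54950780e+01,
        1.19648891e-02,  5.08633704e-03, -1.22387894e-05]), 'tool_pos': array([ 0.15111157, -0.63160494,  0.23037764]), 'orientation': array([-3.11825609e+00, -3.67901180e-01,  4.85371347e-04]), 'contact_force': array([0.50098319, 0.10306816, 0.62452867]), 'ft_torque': array([-0.07442083, -0.06360448,  0.0131246 ]), 'grip_force': 0.0, 'opening': 0.08521304754113891}
```

View pics/a.png

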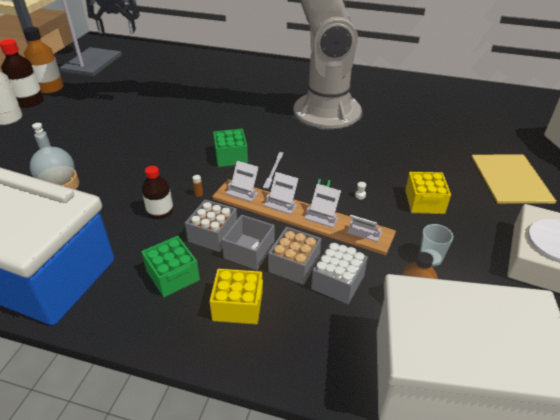

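View pics/b.png

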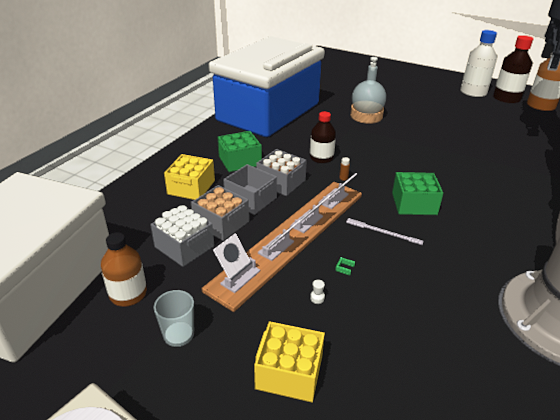

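The scene view shows bar faces on the tags at (243,180), (282,190) and (323,204), so they lean towards the robot. The tag at (364,228) leans to its bin. The bins straight behind them are, in the same order, vials (211,222), low (249,242), corks (295,253) and stoppers (340,270). Next I'll measure the board and confirm with a crop.

Run:
```python
from h import *
for n in('scene','side'):
    s=snap(n);h=cv2.cvtColor(s['color'],cv2.COLOR_BGR2HSV)
    m=cv2.inRange(h,(5,90,60),(20,255,255))
    x0,y0,x1,y1=(205,175,400,250) if n=='scene' else (195,180,365,312)
    k=np.zeros_like(m);k[y0:y1,x0:x1]=m[y0:y1,x0:x1]
    if n=='scene':
        # drop cork bin area
        k[230:,200:330]=0
    if n=='side': k[:,:255]*= (np.arange(420)>245)[:,None].astype(np.uint8); k[:235,:262]=0
    pts=np.argwhere(k)[:,::-1]
    w=np.array([plane(s,u,v,.012)[:2] for u,v in pts],np.float32)
    r=cv2.minAreaRect(w);print(n,len(w),r,cv2.boxPoints(r).round(3).tolist())
    if n=='scene':S=s
a=cv2.resize(S['color'][150:310,175:405],None,fx=3,fy=3,interpolation=cv2.INTER_CUBIC)
cv2.imwrite('pics/c.png',a)
# hinge-level guesses: bin centres at rim z=.06, tag top edge centres z=.084, stopper, spatula
for nm,u,v,z in[('vials',211,222,.06),('low',249,238,.06),('corks',295,250,.06),('stop',340,265,.06),('tagA',246,167,.084),('tagB',285,178,.084),('tagC',326,189,.084),('tagD',364,221,.084),('stopper',361,190,.02),('clip',322,185,.006),('spat0',281,155,0),('spat1',268,187,0),('vial',197,180,.056),('brown',153,172,.13)]:
    print(nm,plane(S,u,v,z).round(3))
```

```text
scene 2670 ((0.58516925573349, 0.03528520464897156), (0.46556127071380615, 0.1899764984846115), 80.8924560546875) [[0.45500001311302185, -0.18000000715255737], [0.6420000195503235, -0.20999999344348907], [0.7160000205039978, 0.25], [0.527999997138977, 0.2800000011920929]]
side 3866 ((0.5304361581802368, 0.041885942220687866), (0.48639756441116333, 0.08758950978517532), 80.76294708251953) [[0.4480000138282776, -0.19099999964237213], [0.5350000262260437, -0.20499999821186066], [0.6129999756813049, 0.2750000059604645], [0.5260000228881836, 0.289000004529953]]
vials [ 0.677 -0.129  0.06 ]
low [ 0.702 -0.03   0.06 ]
corks [0.708 0.076 0.06 ]
stop [0.724 0.176 0.06 ]
tagA [ 0.485 -0.112  0.084]
tagB [ 0.501 -0.005  0.084]
tagC [0.515 0.1   0.084]
tagD [0.602 0.204 0.084]
stopper [0.412 0.175 0.02 ]
clip [0.403 0.07  0.006]
spat0 [ 0.291 -0.076  0.   ]
spat1 [ 0.445 -0.067  0.   ]
vial [ 0.537 -0.226  0.056]
brown [ 0.626 -0.289  0.13 ]
```

View pics/c.png

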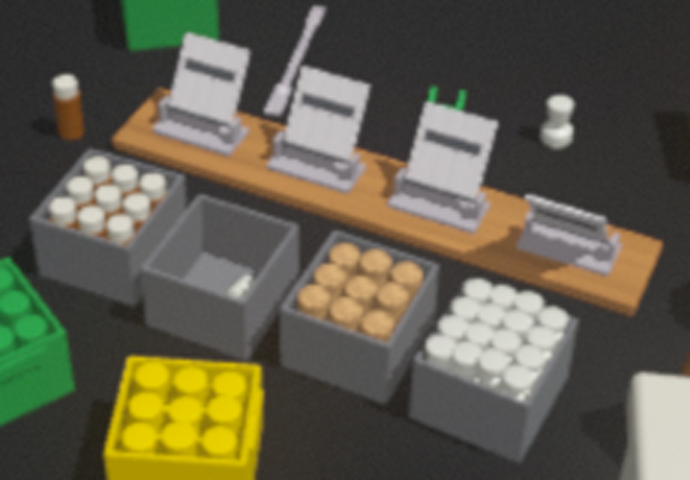

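The crop confirms it: vials and corks are full with tags forward (wrong). Low, with one piece, has its tag forward (right), and stoppers is full with its tag back (right). The green and yellow boxes are look-alikes, so I'll ignore them. I need to push only tags A (vials) and C (corks), along board x, which is at a yaw of about -9°.

>>> arm_command(
  plan=[
    {"roll": 7, "fingers": 0},
    {"roll": 7, "fingers": 0},
    {"roll": 7, "fingers": 0},
    {"roll": 1.6, "fingers": 0},
    {"tx": 13, "ty": -35, "fingers": 0},
    {"tx": 13, "ty": -35, "fingers": 0},
    {"tx": 13, "ty": -35, "fingers": 0},
    {"tx": 13, "ty": -35, "fingers": 0},
    {"tx": 13, "ty": -35, "fingers": 0},
    {"tx": 13, "ty": -35, "fingers": 0},
    {"tx": 13, "ty": -35, "fingers": 0},
    {"tx": 13, "ty": -35, "fingers": 0},
  ],
)

```text
$.plan[0]: bad value
```

>>> arm_command(
  plan=[
    {"tx": 0, "ty": 0, "tz": 0, "roll": 7.0, "fingers": 0.0},
    {"tx": 0, "ty": 0, "tz": 0, "roll": 7.0, "fingers": 0.0},
    {"tx": 0, "ty": 0, "tz": 0, "roll": 7.0, "fingers": 0.0},
    {"tx": 0, "ty": 0, "tz": 0, "roll": 1.6, "fingers": 0.0},
    {"tx": 13, "ty": -35, "tz": 0, "roll": 0, "fingers": 0},
    {"tx": 13, "ty": -35, "tz": 0, "roll": 0, "fingers": 0},
    {"tx": 13, "ty": -35, "tz": 0, "roll": 0, "fingers": 0},
    {"tx": 13, "ty": -35, "tz": 0, "roll": 0, "fingers": 0},
    {"tx": 13, "ty": -35, "tz": 0, "roll": 0, "fingers": 0},
    {"tx": 13, "ty": -35, "tz": 0, "roll": 0, "fingers": 0},
  ],
)

```text
t: 1.03
tool_pos: [0.2622, -0.4354, 0.2312]
orientation: [3.131, -0.251, -0.0]
contact_force: [0.9, -0.2, 1.1]
opening: 0.0002
grip_force: 0.0
```

>>> arm_command(
  plan=[
    {"tx": 13, "ty": -35, "tz": 0, "roll": 0, "fingers": 0},
    {"tx": 13, "ty": -35, "tz": 0, "roll": 0, "fingers": 0},
    {"tx": 13, "ty": -35, "tz": 0, "roll": 0, "fingers": 0},
    {"tx": 13, "ty": -35, "tz": 0, "roll": 0, "fingers": 0},
    {"tx": 13, "ty": -35, "tz": 0, "roll": 0, "fingers": 0},
    {"tx": 13, "ty": -35, "tz": 0, "roll": 0, "fingers": 0},
    {"tx": 13, "ty": -35, "tz": 0, "roll": 0, "fingers": 0},
    {"tx": 13, "ty": -35, "tz": 0, "roll": 0, "fingers": 0},
    {"tx": 13, "ty": -35, "tz": 0, "roll": 0, "fingers": 0},
    {"tx": 13, "ty": -35, "tz": 0, "roll": 0, "fingers": 0},
    {"tx": 0, "ty": 0, "tz": 0, "roll": 0, "fingers": 0},
  ],
)

```text
t: 1.95
tool_pos: [0.4491, -0.1044, 0.2319]
orientation: [-3.129, 0.232, -0.005]
contact_force: [1.1, 0.7, 0.8]
opening: 0.0001
grip_force: 0.0
```

Run:
```python
from h import *
a=snap('scene')
o=robot.get_obs();print(o['tool_pos'].round(4),[round(float(x)) for x in proj(a,o['tool_pos'])])
w=snap('wrist')
cv2.imwrite('pics/d.png',np.hstack([cv2.resize(a['color'][90:300,170:410],(400,350)),cv2.resize(w['color'],(400,350))]))
```

```text
[ 0.4472 -0.1083  0.2315] [250, 108]
```

View pics/d.png

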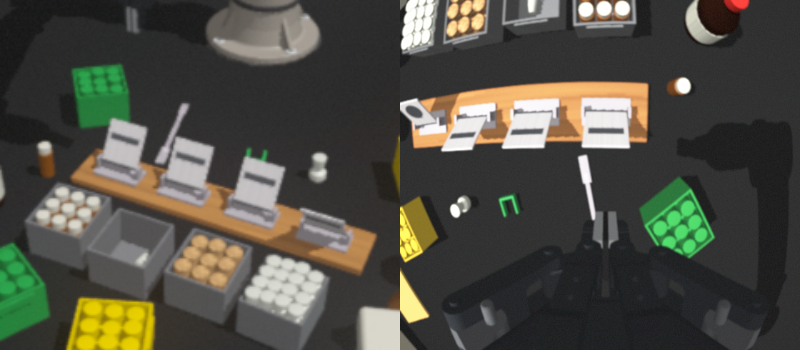

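The wrist view shows the fingers centred on tag A (column ~607, same as the tag). Now I'll go down in front of it.

>>> arm_command(
  plan=[
    {"tx": 0, "ty": 0, "tz": 32, "roll": 0, "fingers": 0},
    {"tx": 0, "ty": 0, "tz": 32, "roll": 0, "fingers": 0},
    {"tx": 0, "ty": 0, "tz": 32, "roll": 0, "fingers": 0},
    {"tx": 0, "ty": 0, "tz": 32, "roll": 0, "fingers": 0},
    {"tx": 0, "ty": 0, "tz": 32, "roll": 0, "fingers": 0},
    {"tx": 0, "ty": 0, "tz": 0, "roll": 0, "fingers": 0},
  ],
)

```text
t: 2.55
tool_pos: [0.4397, -0.1133, 0.0662]
orientation: [-3.13, 0.254, 0.019]
contact_force: [-1.7, -0.3, -0.3]
opening: 0.0001
grip_force: 0.0
```

>>> arm_command(
  plan=[
    {"tx": 8, "ty": 0, "tz": 0, "roll": 0, "fingers": 0},
    {"tx": 8, "ty": 0, "tz": 0, "roll": 0, "fingers": 0},
    {"tx": 8, "ty": 0, "tz": 0, "roll": 0, "fingers": 0},
    {"tx": 8, "ty": 0, "tz": 0, "roll": 0, "fingers": 0},
    {"tx": 8, "ty": 0, "tz": 0, "roll": 0, "fingers": 0},
    {"tx": 8, "ty": 0, "tz": 0, "roll": 0, "fingers": 0},
    {"tx": 8, "ty": 0, "tz": 0, "roll": 0, "fingers": 0},
    {"tx": 8, "ty": 0, "tz": 0, "roll": 0, "fingers": 0},
    {"tx": 8, "ty": 0, "tz": 0, "roll": 0, "fingers": 0},
    {"tx": 8, "ty": 0, "tz": 0, "roll": 0, "fingers": 0},
    {"tx": 0, "ty": 0, "tz": 0, "roll": 0, "fingers": 0},
  ],
)

```text
t: 3.47
tool_pos: [0.5243, -0.125, 0.0711]
orientation: [-3.131, 0.25, 0.005]
contact_force: [-3.2, 0.1, 3.5]
opening: -0.0
grip_force: 2.3
```

Run:
```python
from h import *
a=snap('scene');b=snap('side')
o=robot.get_obs();print(o['tool_pos'].round(4))
cv2.imwrite('pics/e.png',np.hstack([cv2.resize(a['color'][90:300,170:410],(400,350)),cv2.resize(b['color'][130:330,180:420],(400,350))]))
```

```text
[ 0.5243 -0.125   0.0711]
```

View pics/e.png

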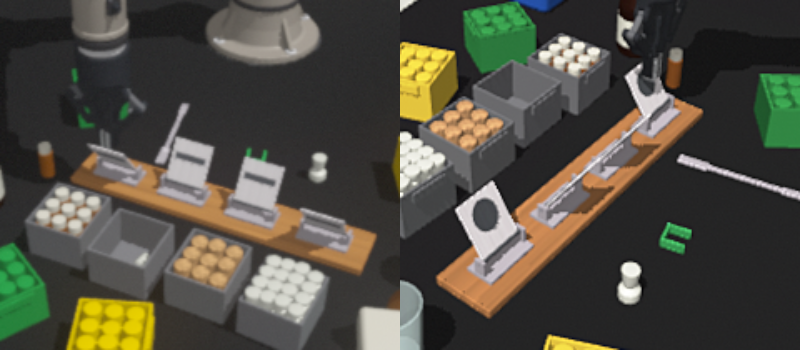

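Tag A now leans back against its stop, with the disc visible. I'll back off, rise and move across to tag C.

>>> arm_command(
  plan=[
    {"tx": -20, "ty": 0, "tz": 0, "roll": 0, "fingers": 0},
    {"tx": -20, "ty": 0, "tz": 0, "roll": 0, "fingers": 0},
    {"tx": -20, "ty": 0, "tz": 0, "roll": 0, "fingers": 0},
    {"tx": -20, "ty": 0, "tz": 0, "roll": 0, "fingers": 0},
    {"tx": 0, "ty": 0, "tz": -30, "roll": 0, "fingers": 0},
    {"tx": 0, "ty": 0, "tz": -30, "roll": 0, "fingers": 0},
    {"tx": 0, "ty": 0, "tz": -30, "roll": 0, "fingers": 0},
    {"tx": 0, "ty": 0, "tz": 0, "roll": 0, "fingers": 0},
  ],
)

```text
t: 4.23
tool_pos: [0.4502, -0.1131, 0.1669]
orientation: [3.129, -0.25, 0.019]
contact_force: [0.6, -0.3, -0.1]
opening: -0.0
grip_force: 0.0
```

>>> arm_command(
  plan=[
    {"tx": 0, "ty": -36, "tz": 0, "roll": 0, "fingers": 0},
    {"tx": 0, "ty": -36, "tz": 0, "roll": 0, "fingers": 0},
    {"tx": 0, "ty": -36, "tz": 0, "roll": 0, "fingers": 0},
    {"tx": 0, "ty": -36, "tz": 0, "roll": 0, "fingers": 0},
    {"tx": 0, "ty": -36, "tz": 0, "roll": 0, "fingers": 0},
    {"tx": 0, "ty": -36, "tz": 0, "roll": 0, "fingers": 0},
    {"tx": 0, "ty": 0, "tz": 0, "roll": 0, "fingers": 0},
    {"tx": 0, "ty": 0, "tz": 0, "roll": 0, "fingers": 0},
  ],
)

```text
t: 4.9
tool_pos: [0.4801, 0.1035, 0.1611]
orientation: [-3.131, 0.242, -0.001]
contact_force: [-0.5, -0.7, -1.1]
opening: -0.0001
grip_force: 0.0
```

Run:
```python
from h import *
o=robot.get_obs();p=o['tool_pos'];print(p.round(4),o['orientation'].round(3))
x=np.array([.987,-.16]);y=np.array([-.16,-.987]);d=np.array([.5515,.097])-p[:2]
print('to hinge C: tx',d@x,'ty',d@y)
w=snap('wrist','f.png')
```

```text
[0.4801 0.1035 0.1611] [-3.131e+00  2.420e-01 -1.000e-03]
to hinge C: tx 0.07149584389210156 ty -0.004987115985390927
```

View pics/f.png

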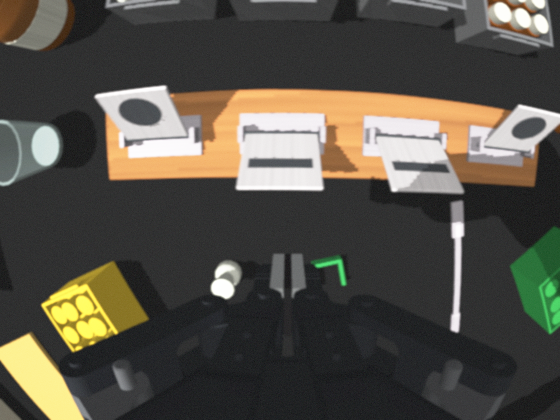

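The wrist view shows tag C centred at column 281 with the fingers at 288, and tag A showing its disc. I'll shift 5 mm, go down and push.

>>> arm_command(
  plan=[
    {"tx": 0, "ty": -5, "tz": 30, "roll": 0, "fingers": 0},
    {"tx": 0, "ty": 0, "tz": 30, "roll": 0, "fingers": 0},
    {"tx": 0, "ty": 0, "tz": 30, "roll": 0, "fingers": 0},
    {"tx": 0, "ty": 0, "tz": 0, "roll": 0, "fingers": 0},
  ],
)

```text
t: 5.28
tool_pos: [0.4762, 0.1023, 0.0663]
orientation: [3.127, -0.254, -0.016]
contact_force: [-0.9, -1.1, -0.6]
opening: 0.0001
grip_force: 0.0
```

>>> arm_command(
  plan=[
    {"tx": 8, "ty": 0, "tz": 0, "roll": 0, "fingers": 0},
    {"tx": 8, "ty": 0, "tz": 0, "roll": 0, "fingers": 0},
    {"tx": 8, "ty": 0, "tz": 0, "roll": 0, "fingers": 0},
    {"tx": 8, "ty": 0, "tz": 0, "roll": 0, "fingers": 0},
    {"tx": 8, "ty": 0, "tz": 0, "roll": 0, "fingers": 0},
    {"tx": 8, "ty": 0, "tz": 0, "roll": 0, "fingers": 0},
    {"tx": 8, "ty": 0, "tz": 0, "roll": 0, "fingers": 0},
    {"tx": 8, "ty": 0, "tz": 0, "roll": 0, "fingers": 0},
    {"tx": 8, "ty": 0, "tz": 0, "roll": 0, "fingers": 0},
    {"tx": 6, "ty": 0, "tz": 0, "roll": 0, "fingers": 0},
    {"tx": 0, "ty": 0, "tz": 0, "roll": 0, "fingers": 0},
  ],
)

```text
t: 6.2
tool_pos: [0.5588, 0.0933, 0.0712]
orientation: [-3.131, 0.252, -0.0]
contact_force: [-1.2, 0.8, -0.2]
opening: 0.0001
grip_force: 0.0
```

>>> arm_command(
  plan=[
    {"tx": -20, "ty": 0, "tz": 0, "roll": 0, "fingers": 0},
    {"tx": -20, "ty": 0, "tz": 0, "roll": 0, "fingers": 0},
    {"tx": -20, "ty": 0, "tz": 0, "roll": 0, "fingers": 0},
    {"tx": -20, "ty": 0, "tz": 0, "roll": 0, "fingers": 0},
    {"tx": 0, "ty": 0, "tz": -30, "roll": 0, "fingers": 0},
    {"tx": 0, "ty": 0, "tz": -30, "roll": 0, "fingers": 0},
    {"tx": 0, "ty": 0, "tz": -30, "roll": 0, "fingers": 0},
    {"tx": 0, "ty": 0, "tz": 0, "roll": 0, "fingers": 0},
  ],
)

```text
t: 6.87
tool_pos: [0.4823, 0.1076, 0.1668]
orientation: [-3.129, 0.249, -0.016]
contact_force: [0.3, 0.1, -0.0]
opening: -0.0
grip_force: 0.0
```

Run:
```python
from h import *
a=snap('scene');b=snap('wrist')
cv2.imwrite('pics/g.png',np.hstack([cv2.resize(a['color'][90:300,170:410],(400,350)),cv2.resize(b['color'],(400,350))]))
```

```text
(no output)
```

View pics/g.png

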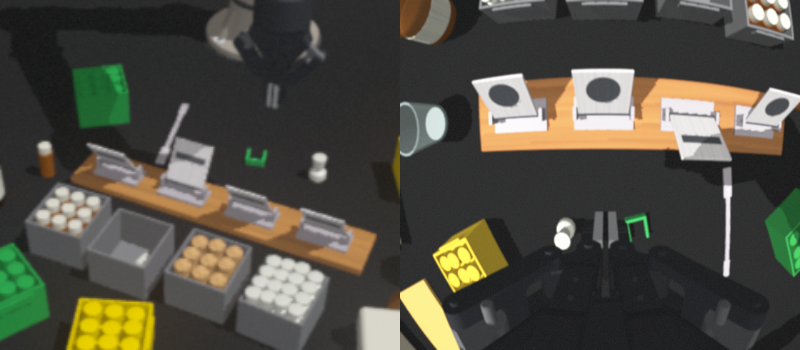

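The discs show on tags A, C and D, and the bar shows on the low bin's tag B. The robot is clear and nothing else has moved.

```bash
python3 -c "
from station import robot
print(robot.close_job())"
```

```text
the job is handed in; nothing more can be done
None
```

I pushed the vials and corks tags back to disc up and left the other two alone, since they were already right (stoppers disc up, low bin bar up); the last pictures showed all four correct, and the job is handed in, with no verdict returned.

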